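# Turn a printed panel face up with a lifter

## Robot

A 6-joint arm with a two-finger parallel gripper is mounted at the origin on a cart in front of the work surface, level with it; the furniture and walls round the work are solid. World frame = base frame: x ahead of the robot, y to its left, z up, the work surface at z = 0. Lengths are in m, angles in degrees, forces in N, time in s.
With the tool pointing down it reaches from about 0.35 to 0.875 m from the base axis. Payload 4.2 kg.
Tool frame: the origin (TCP) lies at the centre of the arm's flange, where the gripper is bolted on; the fingertips stand 182 mm ahead of it and the grasp point (between the pads) lies 164 mm ahead of it (r.nose_length is the distance from the TCP to the fingertips, in m); z points along the fingers, y is the line along which they close (so a half turn about z gives the same grasp; the last joint's range is limited). The gripper opens to 87 mm and grips with 3 to 60 N. Pads are 19 mm wide; open, the fingers measure 117 mm over their backs; the gripper's body (75 mm by 190 mm) begins 51 mm behind the grasp point.
Start: joints at [-60.355, 22.042, 0.453, 0, -68.411, -14.817], TCP at [0.16, -0.604, 0.405] pointing down, gripper open.
Joint ranges: [-179.83, 179.83], [-69.29, 118.12], [-61.27, 80.66], [-181.25, 117.63], [-171.15, -9.14], [-177.46, 177.46]. Speed limits (degrees/s): [159.86, 159.86, 180, 180, 180, 180].

## Interface

Orientations are given as a 3x3 rotation matrix whose columns are the frame's x, y, z axes.
In Python, from station import r, vision gives the robot as it stands. The module is installed in compiled form; this text tells all that it offers.
- The arm moves only by the shell command python3 -m creep 'ROWS'. ROWS is JSON, a list of rows, each a list of 7 numbers: the opening, from -1 (shut) to 1 (fully open), then the shift along the tool's x, y, z in mm, then the turn, a rotation vector about the tool's x, y, z in degrees. A call has 1 to 8 rows; each row is the pose to reach, as a shift and turn from the pose commanded when the call began, along the tool's axes at that moment; what a row does not reach only later rows make up. A row lasts 1/12 s, in which the tool goes at most 41.7 mm and 7.16 degrees, less where a joint would pass 70% of its speed; a pose out of reach is approached as far as the arm can. A call with a gripper value outside its range is refused whole. The fingers move at their own pace and stop on an object; the grip force is fixed at half the most. Time passes only in rows, so rows that repeat a pose let the fingers close. It gives the time, the measured TCP pose, the force, the opening and the grip force at its end, in the units of the state.
- r.sense(): the state, without advancing time (a new reading comes with each control period).
- vision.capture(name): name is "scene" or "side" or "wrist"; returns (picture, depth): 384x512x3 uint8, red, green, blue; 384x512 float32, m along the optical axis (not along the pixel's ray), 0 where there is no reading.
- vision.camera_model(name): a dict with "vertical_fov" (degrees; the focal length in pixels is half the picture's height over the tangent of half this angle, whatever the lens; pixels are square), "cx", "cy" (the principal point, pixels), "extrinsics" (4x4, takes a point from camera to world coordinates); the wrist camera has in their place "mount" (4x4, takes a point from camera to tool coordinates, whose origin is the TCP and whose axes are the flange's). Camera axes: x right, y down, z forward; pixel columns grow to the right and rows downward; lengths in m; the calibration is good to about 2 mm. A picture is of the moment at which its call begins: read the wrist's pose just before it. camera_model takes no time and is no camera call.
- r.finish_job(): hands the job in; it is judged then, once.
Trained networks look in the newest picture that a camera, given by its name, has taken for a name from the list of things; names that differ only in an ending like _2 or _b are one class to them, and where a whole thing is asked for, a point or a joint stands for the part that bears it (a point fixed in the world has none). Each returns a list of dicts, best first, with "conf" (0 to 1); they miss things now and then, are a little off and sometimes report something else, mostly with a low value. They report only what shows in the picture. A call takes as long as a camera call.
- vision.find_in(camera, thing): "uv" ([column, row] in pixels, amid what is visible of it).
- vision.cut_out(camera, thing): "region" (384x512 bool, what is visible of it) and "uv" ([column, row] in pixels, amid what is visible of it).
The state is a dict: "time_s": time; "joints": joint angles; "joint_velocities": joint speeds; "effort": joint torques, N m; "tcp_pos": TCP position; "ee_rot": TCP orientation; "wrist_force": force on the tool from outside, world axes, zero at the start; "moment": the same for the moment, N m; "gripper_width": opening from 0.0 (shut) to 1.0 (fully open); "gripper_force": force on a finger pad.
Only numpy, scipy, OpenCV 4.12 (cv2) and the standard library are available. Lean on these libraries where they do the work, as an engineer would, in place of code of your own. Each camera call takes 0.05 s, during which the arm holds its last target. There are 200 camera calls.

## Task

Clear the orange offcut off the raised ledge of the turning board into the yellow scrap bin. Then take the lifter from its rest, slide its blade under the free edge of the panel that lies face down in the lower bay, tilt the lifter to tip the panel over the step so that it lies flat and face up on the ledge, and put the lifter back in its rest the way it was. The panel is freshly finished: only the lifter may touch it, never the gripper; leave the other things on the bench where they are.

Things in the scene. Friction and masses are not known exactly. Their poses are not given: they have to be found in the camera images.
- board: Fixed plywood turning board, 130 wide (y). Origin on the bench top under the foot of the step, on the centre line; z up, +x = way the panel is tipped. x -100 to 0: lower bay, flat floor 30 high, open at the sides and at x=-100. At x=0 an upright step, 10 high; x 0 to 85: ledge, 40 high, with a green field. x 85 to 91: fence, 12 above the ledge. All in mm.
- panel: Loose printed wall panel, some 35 g: grey plate 60 (x) x 72 (y) x 4, window relief 42 x 54 x 5 centred on its face; the rim stands out 9 round it. Starts face down on the relief, rim's underside 5 above the bay floor, edge 10 to 20 short of the step, up to 0.17 rad askew; pushed on, it stops at the step. Origin: centre of the relief's outer face. z axis: out of the plain back (up at start).
- offcut: Loose orange printed offcut, an L-shaped lump 34 (x) x 20 (y) x 22 high (the 34 x 20 foot is 12 high, the taller part is the 14 at its -x end). Origin at the centre of its underside, z up. It lies on the ledge with its x axis within 0.4 rad of the board's.
- scrap_bin: Fixed yellow open scrap bin, 75 (x) x 160 (y) x 40 high, floor 12 and walls 3 thick. Origin at the centre of its underside.
- rest: Fixed tool rest: foot 200 (x) x 70 x 8, origin on the bench top, z up, two black saddles. The lifter lies in it blade towards +x and sloping up by 0.52 rad (30 deg). Rear saddle: holds the last 26 mm of the handle, 4 play each side, open above, stop 1 behind the handle's end. Front saddle: under the blade, 4 play each side. Middle of the handle free all round.
- rest_seat (a point): Point on the rest, 65 above the bench, over the rest's origin: where the lifter's origin is when it lies in the rest (it may slip up to a few mm down to the stop).
- lifter: Loose cranked lifter, 80 g. Blue handle along its x (-65 to 45), 16 wide in y (grip here), 18 high, black band at the grip; origin on the handle's axis inside the band. A neck at x=43 goes down to a flat steel blade parallel to the handle: x 42 to 95, 44 wide, 2 thick, underside at z=-36. In the rest tilted 30 deg, blade up; +x to the blade, z up when level.
- blade_tip (a point): Middle of the lower front edge of the lifter's blade, at (95, 0, -36) in the lifter's frame.
- relay_case: Bystander: grey printed case 84 x 56 x 31, loose on the bench; origin at the centre of its underside.
- glue_bottle: Bystander: small standing glue bottle, 23 across, 90 high, loose; origin at the centre of its underside.
- elec_tape: Bystander: roll of black tape, 62 across, 19 high, loose; origin near the centre of its underside.
- point_motor: Bystander: printed point motor with a red bar, 22 x 46 x 19, loose; origin at the centre of its underside.
- flush_cutters: Bystander: blue-handled cutters 129 x 43 x 10, loose; origin near the centre of the underside.

How it is judged (in metres and radians):
On the way, in this order (a step that is already met when the one before it is completed fails the run):
1. the offcut lies in the yellow scrap bin, let go (x of offcut in the frame of scrap_bin between -0.035 and 0.035 m and y of offcut in the frame of scrap_bin between -0.077 and 0.077 m and z of offcut in the frame of scrap_bin between -0.005 and 0.042 m and contact force between the fingers and offcut below 0.1 N), for 0.2 s.
2. the panel is being tipped up (more than 35 deg) on the lifter, which is itself tilted more than 20 deg from level (angle between panel's own z axis and vertical between 0.61 and 2.4 rad and angle between lifter's own z axis and vertical above 0.35 rad and contact force between lifter and panel above 0.03 N and z of panel in the frame of board below 0.12 m), for 0.1 s.
3. the panel lies flat and face up on the ledge (angle between panel's own z axis and vertical above 3.04 rad and x of panel in the frame of board between 0.001 and 0.07 m and y of panel in the frame of board between -0.06 and 0.06 m and z of panel in the frame of board between 0.044 and 0.054 m), for 0.2 s.
At the end, for the whole second after the job is handed in: Panel at rest face up on the ledge, flat within 6 deg, its centre 1 to 70 mm beyond the step and within 60 mm of the board's centre line; offcut in the yellow scrap bin; lifter back in its rest, within 12 mm of its seat, sloping 23 to 37 deg, turned within 9 deg of the rest (all of step 3 and x of offcut in the frame of scrap_bin between -0.035 and 0.035 m and y of offcut in the frame of scrap_bin between -0.077 and 0.077 m and z of offcut in the frame of scrap_bin between -0.005 and 0.042 m and distance between lifter and rest_seat below 0.012 m and angle between lifter's own z axis and vertical between 0.4 and 0.65 rad and angle between the y axis of lifter and the y axis of rest, either way round below 0.15 rad and linear speed of each of panel, lifter below 0.02 m/s); the robot touches nothing.
It fails at once if the gripper or arm touches the panel (contact force between any of the fingers, the arm and panel above 0.3 N).
It fails at once if another thing on the bench is shoved more than 3 cm (distance of any of relay_case, glue_bottle, elec_tape, point_motor, flush_cutters from where it was at the start of the episode above 0.03 m).
It also fails if it takes over 72 s, if anything falls off the work surface, if the arm or the gripper's body presses on something with over 40 N, if the wrist force passes 120 N, or if a joint passes its speed limit or range.

## Working session

There is one attempt and no reset: what is moved stays moved. The work goes in short steps, Python scripts to look and compute and a shell command to move; the robot and the scene stay as the last step left them, time stands still between calls to the robot, and variables do not carry over. Pictures are saved under pics/ and viewed, at most 10 in all, crops included, and the job is handed in when it is done.

```bash
mkdir -p pics
cat > h.py <<'E'
import numpy as np, cv2
from station import r, vision
def cam(name):
    s=r.sense(); im,d=vision.capture(name); m=vision.camera_model(name)
    if name=="wrist":
        T=np.eye(4);T[:3,:3]=s["ee_rot"];T[:3,3]=s["tcp_pos"];E=T@np.array(m["mount"])
    else: E=np.array(m["extrinsics"])
    f=192/np.tan(np.radians(m["vertical_fov"])/2)
    v,u=np.mgrid[:384,:512]
    P=np.stack([(u-m["cx"])/f*d,(v-m["cy"])/f*d,d],-1)@E[:3,:3].T+E[:3,3]
    P[d==0]=np.nan
    return im,d,P,E,f,m
def save(n,im,sc=1.5): cv2.imwrite("pics/"+n,cv2.resize(im[:,:,::-1],None,fx=sc,fy=sc))
E
cat > a.py <<'E'
from h import *
np.set_printoptions(precision=4,suppress=True)
for c in ["scene","side"]:
    im,d,P,E,f,m=cam(c); save(c+"0.png",im); np.savez(c+"0.npz",im=im,P=P)
    print(c,E.round(3).tolist())
    for t in ["board","panel","offcut","scrap_bin","rest","lifter","relay_case","glue_bottle","elec_tape","point_motor","flush_cutters"]:
        for o in vision.cut_out(c,t)[:1]:
            q=P[o["region"]]; q=q[~np.isnan(q[:,0])]
            if len(q): print(t,round(o["conf"],2),np.round(o["uv"]),np.median(q,0),"min",np.percentile(q,2,axis=0),"max",np.percentile(q,98,axis=0))
            np.save(f"m_{c}_{t}.npy",o["region"])
print(r.sense())
E
python3 a.py
```

```text
scene [[-0.88, -0.304, 0.365, 0.124], [-0.475, 0.542, -0.693, 0.948], [0.012, -0.783, -0.622, 0.867], [0.0, 0.0, 0.0, 1.0]]
board 0.78 [228. 237.] [0.5637 0.2285 0.0337] min [0.4973 0.0957 0.0055] max [0.6493 0.2921 0.0528]
panel 0.59 [246. 220.] [0.5646 0.1537 0.04  ] min [0.5303 0.1219 0.0366] max [0.6008 0.1816 0.0434]
offcut 0.71 [228. 238.] [0.5687 0.223  0.0332] min [0.4972 0.0907 0.001 ] max [0.6574 0.2918 0.0528]
rest 0.85 [322. 162.] [ 0.4987 -0.1784  0.0113] min [ 0.4754 -0.3348  0.0034] max [ 0.5407 -0.1482  0.0752]
lifter 0.49 [324. 146.] [ 0.505  -0.2213  0.0744] min [ 0.4986 -0.3043  0.0436] max [ 0.5171 -0.1661  0.0958]
relay_case 0.95 [293. 145.] [ 0.622  -0.2584  0.0272] min [ 0.586  -0.2944  0.0046] max [ 0.6671 -0.2369  0.0354]
glue_bottle 0.56 [233. 239.] [0.5594 0.2285 0.0535] min [0.5494 0.2127 0.0407] max [0.5753 0.2468 0.0647]
elec_tape 0.76 [197. 195.] [0.7608 0.1021 0.0173] min [0.7334 0.0723 0.0016] max [0.7893 0.1278 0.0225]
point_motor 0.6 [143. 294.] [0.6635 0.4443 0.0093] min [0.6521 0.4205 0.0014] max [0.6814 0.4602 0.0214]
flush_cutters 0.72 [265. 164
[... 1053 characters left out ...]
01]
flush_cutters 0.66 [287. 249.] [ 0.6492 -0.1166  0.0063] min [ 0.6025 -0.1343 -0.0029] max [ 0.7184 -0.0808  0.0123]
{'time_s': 1.2, 'joints': array([-60.3575,  22.0429,   0.4504,   0.0019, -68.4116, -14.8172]), 'joint_velocities': array([-0.0162,  0.0182,  0.0731,  0.0297,  0.0078, -0.0031]), 'effort': array([ -0.0005, -39.048 ,  18.7614,   4.2243,   0.0154,  -0.    ]), 'tcp_pos': array([ 0.1599, -0.6042,  0.4047]), 'ee_rot': array([[-0.9667, -0.2559, -0.0001],
       [-0.2559,  0.9667,  0.    ],
       [ 0.    ,  0.0001, -1.    ]]), 'wrist_force': array([ 0.0482, -1.1001, -0.6152]), 'moment': array([ 0.0047,  0.0091, -0.0067]), 'gripper_force': 0.0, 'gripper_width': 1.0021115164089591}
```

View pics/scene0.png

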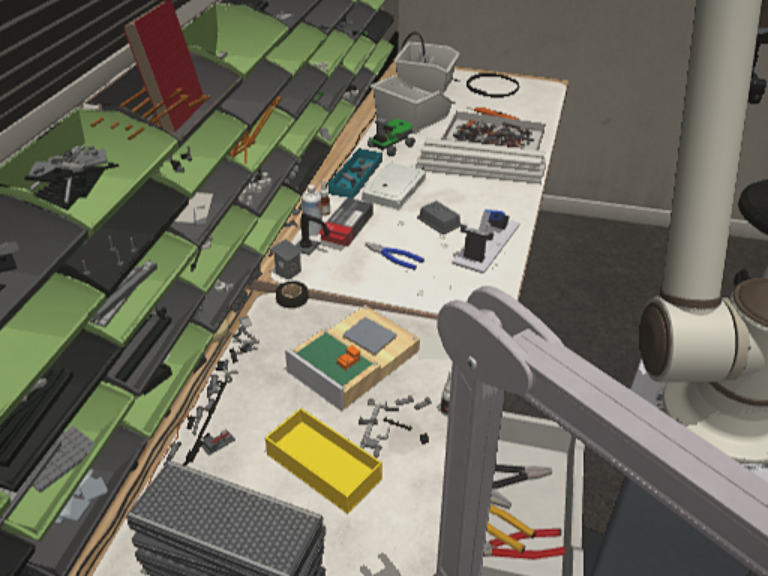

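View pics/side0.png

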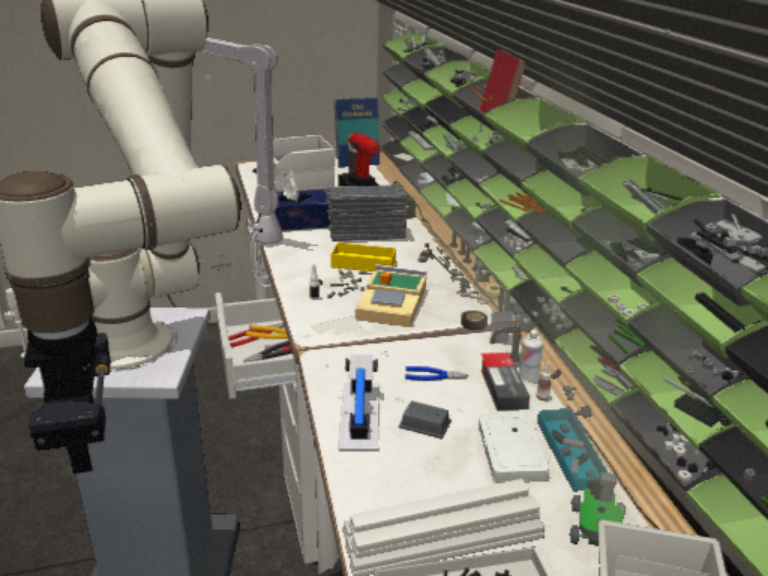

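```bash
cat > b.py <<'E'
from h import *
np.set_printoptions(precision=4,suppress=True)
def rect(q):
    (c,s,a)=cv2.minAreaRect((q[:,:2]*1000).astype(np.float32)); return np.round(c,1),np.round(s,1),round(a,2)
for c in ["scene","side"]:
    z=np.load(c+"0.npz"); im=z["im"];P=z["P"]; hsv=cv2.cvtColor(im,cv2.COLOR_RGB2HSV)
    H,S,V=[hsv[...,i].astype(int) for i in range(3)]; X,Y,Z=P[...,0],P[...,1],P[...,2]
    def reg(x0,x1,y0,y1): return (X>x0)&(X<x1)&(Y>y0)&(Y<y1)
    B=reg(.45,.72,.04,.34)
    sel={"green":B&(H>50)&(H<90)&(S>80)&(abs(Z-.04)<.006),
     "orange":B&(H<14)&(S>190)&(Z>.042),
     "plyw":B&(Z>.022)&(Z<.06),
     "panelmask":np.load(f"m_{c}_panel.npy")&(Z>.03),
     "yellow":reg(.35,.65,.25,.55)&(H>22)&(H<33)&(S>150),
     "yellowtop":reg(.35,.65,.25,.55)&(H>22)&(H<33)&(S>150)&(Z>.034),
     "blue":reg(.46,.56,-.38,-.1)&(H>100)&(H<125)&(S>130)&(Z>.03),
     "foot":reg(.45,.56,-.4,-.1)&(Z>.004)&(Z<.014)}
    for k,m in sel.items():
        q=P[m]
        if len(q)<8: print(c,k,len(q));continue
        print(c,k,len(q),*rect(q),"zmed",np.median(q[:,2]).round(4))
        if k in("orange","blue"): 
            mu=q.mean(0);u,s,v=np.linalg.svd(q-mu);print("  mean",mu,"dir",v[0],"min",q.min(0),"max",q.max(0))
    m=reg(.0,1,-.5,.75)&(Z>.1)
    q=P[m]; print(c,"high pts",len(q))
    key=np.round(q/.08).astype(int); k,n=np.unique(key,axis=0,return_counts=True)
    print([(*(kk*.08).round(2).tolist(),int(nn)) for kk,nn in zip(k,n) if nn>15 and kk[1]>-5 and 0.1<kk[0]*.08<.7])
m=vision.camera_model("wrist");print(np.array(m["mount"]),m["vertical_fov"],m["cx"],m["cy"])
E
python3 b.py
```

```text
scene green 676 [586.9 233.3] [ 70.3 109.8] 75.08 zmed 0.0414
scene orange 90 [561.1 229.9] [33.5 19.8] 69.84 zmed 0.0548
  mean [0.5603 0.2311 0.0559] dir [-0.3598 -0.8521  0.3799] min [0.5489 0.2109 0.0438] max [0.5754 0.247  0.0656]
scene plyw 2971 [576.6 186.6] [195.  134.4] 76.23 zmed 0.0398
scene panelmask 460 [566.2 151.5] [63.3 74.5] 80.37 zmed 0.04
scene yellow 2647 [505.3 399.9] [ 77.7 161.5] 79.33 zmed 0.0142
scene yellowtop 369 [505.6 399.5] [ 77.  160.7] 79.2 zmed 0.0392
scene blue 32 [ 501.2 -262.6] [82.  13.7] 79.57 zmed 0.0739
  mean [ 0.5019 -0.2592  0.0691] dir [0.0316 0.8616 0.5066] min [ 0.4998 -0.3042  0.0381] max [ 0.5136 -0.2211  0.0957]
scene foot 623 [ 504.9 -251. ] [294.9 108.8] 89.78 zmed 0.0087
scene high pts 96446
[(0.16, -0.08, 0.48, 182), (0.16, -0.08, 0.56, 1391), (0.16, 0.0, 0.16, 25), (0.16, 0.0, 0.24, 47), (0.16, 0.0, 0.32, 714), (0.16, 0.0, 0.4, 1432), (0.16, 0.0, 0.48, 1707), (0.16, 0.0, 0.56, 299), (0.16, 0.08, 0.08, 31), (0.16, 0.08, 0.16, 542), (0.16, 0.08, 0.24, 683), (0.16, 0.08, 0.32, 236), (0.16, 0.56, 0.48, 682), (0.16, 0.56, 0.56, 1553), 
[... 2927 characters left out ...]
2), (0.64, 0.48, 0.32, 18), (0.64, 0.48, 0.4, 18), (0.64, 0.48, 0.48, 19), (0.64, 0.56, 0.08, 22), (0.64, 0.56, 0.16, 82), (0.64, 0.56, 0.24, 62), (0.64, 0.56, 0.32, 53), (0.64, 0.56, 0.4, 59), (0.64, 0.56, 0.48, 58), (0.64, 0.64, 0.16, 51), (0.64, 0.64, 0.24, 28), (0.64, 0.64, 0.32, 26), (0.64, 0.64, 0.4, 33), (0.64, 0.64, 0.48, 45), (0.64, 0.72, 0.08, 28), (0.64, 0.72, 0.16, 87), (0.64, 0.72, 0.24, 97), (0.64, 0.72, 0.32, 96), (0.64, 0.72, 0.4, 56), (0.64, 0.72, 0.48, 99), (0.64, 0.72, 0.64, 19)]
[[-0.0015 -0.9708 -0.24    0.0661]
 [ 1.     -0.0017  0.0006  0.0008]
 [-0.001  -0.24    0.9708  0.0206]
 [ 0.      0.      0.      1.    ]] 63.73302356224475 257.03174240287467 190.20044284470762
```

```bash
python3 -m creep '[[1,-217,253,0,0,0,0],[1,-217,253,0,0,0,0],[1,-217,253,0,0,0,0],[1,-217,253,0,0,0,0],[1,-217,253,0,0,0,0],[1,-217,253,0,0,0,0],[1,-217,253,0,0,0,0],[1,-217,253,0,0,0,0]]'
python3 -m creep '[[1,-217,253,0,0,0,0],[1,-217,253,0,0,0,0],[1,-217,253,0,0,0,0],[1,-217,253,0,0,0,0],[1,-217,253,0,0,0,0],[1,-217,253,0,0,0,0],[1,-217,253,0,0,0,0],[1,-217,253,0,0,0,0]]'
python3 -m creep '[[0.2,-164,192,0,0,0,-54],[0.2,-164,192,0,0,0,-54],[0.2,-164,192,0,0,0,-54],[0.2,-164,192,0,0,0,-54],[0.2,-164,192,0,0,0,-54],[0.2,-164,192,0,0,0,-54],[0.2,-164,192,0,0,0,-54],[0.2,-164,192,0,0,0,-54]]'
cat > w.py <<'E'
from h import *
import sys
np.set_printoptions(precision=4,suppress=True)
from b2 import rect
im,d,P,E,f,m=cam("wrist"); save(sys.argv[1],im); np.savez("w.npz",im=im,P=P)
print(r.sense()["tcp_pos"],r.sense()["ee_rot"].tolist())
hsv=cv2.cvtColor(im,cv2.COLOR_RGB2HSV)
H,S,V=[hsv[...,i].astype(int) for i in range(3)]; X,Y,Z=P[...,0],P[...,1],P[...,2]
def reg(x0,x1,y0,y1): return (X>x0)&(X<x1)&(Y>y0)&(Y<y1)
B=reg(.45,.72,.04,.34)
sel={"green":B&(H>50)&(H<90)&(S>80)&(abs(Z-.04)<.006),"orange":B&(H<14)&(S>190)&(Z>.042),"orangetop":B&(H<14)&(S>190)&(Z>.057),
 "board":B&(Z>.022)&(Z<.06),"bayfloor":B&(abs(Z-.03)<.003),
 "yellowtop":reg(.35,.65,.25,.55)&(H>22)&(H<33)&(S>150)&(Z>.034),
 "blue":reg(.46,.56,-.38,-.1)&(H>100)&(H<125)&(S>130)&(Z>.03)}
for o in vision.cut_out("wrist","panel")[:1]: sel["panel"]=o["region"]
for k,mm in sel.items():
    q=P[mm]; q=q[~np.isnan(q[:,0])]
    if len(q)>8: print(k,len(q),*rect(q),"z",np.median(q[:,2]))
E
echo 'from h import *
def rect(q):
    (c,s,a)=cv2.minAreaRect((q[:,:2]*1000).astype(np.float32)); return np.round(c,1),np.round(s,1),round(a,2)' > b2.py
python3 w.py w1.png
```

```text
time_s: 1.87
tcp_pos: [0.3052, -0.3022, 0.4051]
ee_rot: [[-0.967, -0.256, 0.001], [-0.256, 0.967, -0.0], [-0.001, -0.001, -1.0]]
wrist_force: [2.3, -0.7, 0.2]
gripper_width: 0.997
gripper_force: 0.0
time_s: 2.53
tcp_pos: [0.4502, -0.0018, 0.4053]
ee_rot: [[-0.966, -0.257, 0.001], [-0.257, 0.966, 0.0], [-0.001, -0.0, -1.0]]
wrist_force: [1.0, -1.0, 0.0]
gripper_width: 1.001
gripper_force: 0.0
time_s: 3.2
tcp_pos: [0.5603, 0.2263, 0.4035]
ee_rot: [[-0.354, -0.935, -0.001], [-0.935, 0.354, -0.001], [0.001, 0.001, -1.0]]
wrist_force: [-0.0, -1.2, -0.4]
gripper_width: 0.612
gripper_force: 0.0
[0.5599 0.2252 0.4038] [[-0.35421759559967225, -0.9351625715415663, -0.0009272299346344968], [-0.9351624844219688, 0.35421828659352167, -0.0007301866066403289], [0.0010112849834953345, 0.000608465705159949, -0.9999993035358414]]
green 4434 [587.5 233.7] [ 66.3 106.1] 75.9 z 0.03999499263607695
orange 614 [558.  224.1] [ 58.4 160.2] 68.9 z 0.06176564013202035
orangetop 411 [558.  224.1] [ 58.4 160.2] 68.9 z 0.29456411794562076
board 19449 [576.1 189.3] [191.4 130.4] 75.93 z 0.038599281606011726
bayfloor 7210 [564.9 145.3] [100.3 129.9] 75.89 z 0.029508317894584468
yellowtop 141 [529.9 327.3] [142.3  30.5] 44.7 z 0.03920150347785495
panel 3807 [566.1 153.9] [62.6 74.6] 78.51 z 0.038489655111106524
```

View pics/w1.png

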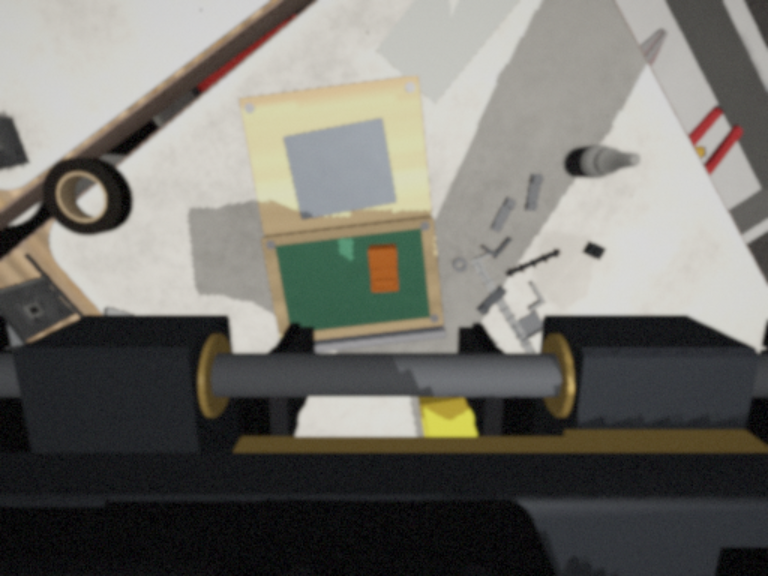

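```bash
cat > c.py <<'E'
from h import *
from b2 import rect
z=np.load("w.npz");P=z["P"];hsv=cv2.cvtColor(z["im"],cv2.COLOR_RGB2HSV).astype(int)
H,S=hsv[...,0],hsv[...,1];X,Y,Z=P[...,0],P[...,1],P[...,2]
m=(X>.5)&(X<.62)&(Y>.17)&(Y<.29)&(H<14)&(S>190)&(Z>.043)&(Z<.075)
print(rect(P[m]),m.sum()); t=m&(Z>.058); print(rect(P[t]),t.sum())
E
python3 c.py
```

```text
(array([562. , 229.6]), array([31.7, 16.5]), 72.28) 378
(array([559.5, 221.3]), array([14.7, 16. ]), 69.92) 173
```

```bash
python3 -m creep '[[0.2,0,0,41,0,0,0],[0.2,0,0,82,0,0,0],[0.2,0,0,123,0,0,0],[0.2,0,0,160,0,0,0],[0.2,0,0,178,0,0,0],[0.2,0,0,178,0,0,0],[-1,0,0,178,0,0,0],[-1,0,0,178,0,0,0]]'
python3 -m creep '[[-1,0,0,0,0,0,0],[-1,0,0,0,0,0,0],[-1,0,0,0,0,0,0],[-1,0,0,-30,0,0,0],[-1,0,0,-70,0,0,0],[-1,0,0,-100,0,0,0]]'
python3 -m creep '[[-1,-138,113,0,0,0,0],[-1,-138,113,0,0,0,0],[-1,-138,113,0,0,0,0],[-1,-138,113,0,0,0,0],[-1,-138,113,0,0,0,0],[-1,-138,113,0,0,0,0]]'
```

```text
time_s: 3.97
tcp_pos: [0.5595, 0.2233, 0.2271]
ee_rot: [[-0.363, -0.932, 0.001], [-0.932, 0.363, 0.0], [-0.001, -0.0, -1.0]]
wrist_force: [-0.2, -0.7, 0.9]
gripper_width: 0.518
gripper_force: 0.0
time_s: 4.47
tcp_pos: [0.5596, 0.2237, 0.3292]
ee_rot: [[-0.361, -0.933, 0.002], [-0.933, 0.361, 0.0], [-0.001, -0.001, -1.0]]
wrist_force: [0.7, -0.0, 0.1]
gripper_width: 0.08
gripper_force: 0.0
time_s: 4.97
tcp_pos: [0.5026, 0.3962, 0.3267]
ee_rot: [[-0.357, -0.934, 0.0], [-0.934, 0.357, 0.001], [-0.001, -0.0, -1.0]]
wrist_force: [1.1, 0.5, 0.1]
gripper_width: 0.006
gripper_force: 0.0
```

```bash
python3 -m creep '[[0.2,138,-113,0,0,0,0],[0.2,138,-113,0,0,0,0],[0.2,138,-113,0,0,0,0],[0.2,138,-113,0,0,0,0],[0.2,138,-113,0,0,0,0],[0.2,138,-113,0,0,0,0]]'
cat > c2.py <<'E'
from h import *
from b2 import rect
im,d,P,E,f,m=cam("wrist");hsv=cv2.cvtColor(im,cv2.COLOR_RGB2HSV).astype(int)
H,S=hsv[...,0],hsv[...,1];X,Y,Z=P[...,0],P[...,1],P[...,2]
m=(X>.5)&(X<.64)&(Y>.15)&(Y<.29)&(H<14)&(S>190)&(Z>.043)&(Z<.085)
print(r.sense()["tcp_pos"],rect(P[m]),m.sum()); t=m&(Z>.058); print(rect(P[t]),t.sum())
E
python3 c2.py
```

```text
time_s: 5.47
tcp_pos: [0.5601, 0.2195, 0.327]
ee_rot: [[-0.367, -0.93, -0.001], [-0.93, 0.367, -0.0], [0.001, 0.0, -1.0]]
wrist_force: [-0.3, -0.0, 0.1]
gripper_width: 0.376
gripper_force: 0.0
[0.55985409 0.22124572 0.32699031] (array([558. , 229.7]), array([32.7, 17.3]), 64.12) 698
(array([554.1, 221.4]), array([14.2, 17.1]), 63.72) 327
```

```bash
python3 -m creep '[[0.2,1,4,41,0,0,5],[0.2,1,4,80,0,0,5],[0.2,1,4,101,0,0,5],[-1,1,4,101,0,0,5],[-1,1,4,101,0,0,5],[-1,1,4,101,0,0,5],[-1,1,4,101,0,0,5],[-1,1,4,101,0,0,5]]'
python3 -m creep '[[-1,0,0,0,0,0,0],[-1,0,0,0,0,0,0],[-1,0,0,0,0,0,0],[-1,0,0,0,0,0,0],[-1,0,0,-40,0,0,0],[-1,0,0,-80,0,0,0],[-1,0,0,-100,0,0,0]]'
```

```text
time_s: 6.18
tcp_pos: [0.5552, 0.2245, 0.226]
ee_rot: [[-0.441, -0.898, 0.0], [-0.898, 0.441, 0.0], [-0.001, -0.0, -1.0]]
wrist_force: [-1.0, -0.3, 0.4]
gripper_width: 0.306
gripper_force: 0.0
time_s: 6.77
tcp_pos: [0.5562, 0.2245, 0.3303]
ee_rot: [[-0.44, -0.898, 0.006], [-0.898, 0.44, 0.002], [-0.005, -0.004, -1.0]]
wrist_force: [0.6, 0.4, -0.0]
gripper_width: 0.224
gripper_force: 30.0
```

```bash
python3 -m creep '[[-1,-130,122,0,0,0,0],[-1,-130,122,0,0,0,0],[-1,-130,122,0,0,0,0],[-1,-130,122,0,0,0,0],[-1,-130,122,0,0,0,0],[-1,-130,122,30,0,0,0],[-1,-130,122,70,0,0,0],[-1,-130,122,110,0,0,0]]'
python3 -m creep '[[-1,0,0,14,0,0,0],[-1,0,0,14,0,0,0],[-0.2,0,0,14,0,0,0],[-0.2,0,0,14,0,0,0],[-0.2,0,0,14,0,0,0],[-0.2,0,0,-26,0,0,0],[-0.2,0,0,-66,0,0,0],[-0.2,0,0,-106,0,0,0]]'
python3 - <<'E'
from h import *
from b2 import rect
im,d,P,E,f,m=cam("wrist");save("w2.png",im);hsv=cv2.cvtColor(im,cv2.COLOR_RGB2HSV).astype(int)
H,S=hsv[...,0],hsv[...,1];X,Y,Z=P[...,0],P[...,1],P[...,2]
m=(X>.4)&(X<.64)&(Y>.15)&(Y<.5)&(H<14)&(S>190)&(Z>.0)&(Z<.085)
print(r.sense()["tcp_pos"],m.sum(),rect(P[m]) if m.sum() else 0, np.median(P[m],0))
print(r.sense()["joints"])
E
```

```text
time_s: 7.43
tcp_pos: [0.503, 0.3951, 0.2157]
ee_rot: [[-0.44, -0.898, 0.002], [-0.898, 0.44, 0.003], [-0.003, -0.001, -1.0]]
wrist_force: [1.5, 0.0, -1.0]
gripper_width: 0.229
gripper_force: 30.0
time_s: 8.1
tcp_pos: [0.5032, 0.3943, 0.3235]
ee_rot: [[-0.441, -0.897, -0.0], [-0.897, 0.441, -0.0], [0.0, -0.0, -1.0]]
wrist_force: [1.1, 0.3, 0.4]
gripper_width: 0.397
gripper_force: 0.0
[0.50490042 0.39574325 0.33428848] 556 (array([503.6, 399.7]), array([32.7, 16.4]), 62.74) [0.50298411 0.3981515  0.02806099]
[ 52.56005753  26.4804967   -3.12164743   0.27007442 -59.40297742
 -78.74628614]
```

```bash
python3 -m creep '[[0,285,-141,-40,0,0,0],[0,285,-141,-40,0,0,0],[0,285,-141,-40,0,0,0],[0,285,-141,-40,0,0,0],[0,285,-141,-40,0,0,0],[0,285,-141,-40,0,0,0],[0,285,-141,-40,0,0,0],[0,285,-141,-40,0,0,0]]'
python3 -m creep '[[0,285,-141,-30,0,0,0],[0,285,-141,-30,0,0,0],[0,285,-141,-30,0,0,0],[0,285,-141,-30,0,0,0],[0,285,-141,-30,0,0,0],[0,285,-141,-30,0,0,0],[0,285,-141,-30,0,0,0],[0,285,-141,-30,0,0,0]]'
python3 -m creep '[[0,53,-27,0,0,0,-26],[0,53,-27,0,0,0,-26],[0,53,-27,0,0,0,-26],[0,53,-27,0,0,0,-26],[0,53,-27,0,0,0,-26],[0,53,-27,0,0,0,-26]]'
cat > l.py <<'E'
from h import *
from b2 import rect
import sys
np.set_printoptions(precision=4,suppress=True)
s=r.sense();im,d,P,E,f,m=cam("wrist");save(sys.argv[1],im);hsv=cv2.cvtColor(im,cv2.COLOR_RGB2HSV).astype(int)
np.savez("wl.npz",im=im,P=P)
H,S,V=[hsv[...,i] for i in range(3)];X,Y,Z=P[...,0],P[...,1],P[...,2]
R=(X>.43)&(X<.58)&(Y>-.42)&(Y<-.08)
print(s["tcp_pos"],np.array(s["ee_rot"]).tolist())
b=R&(H>98)&(H<125)&(S>110)&(Z>.02)&(Z<.13)
q=P[b];mu=q.mean(0);v=np.linalg.svd(q-mu)[2][0];print("blue",len(q),mu,v*np.sign(v[1]),"min",q.min(0),"max",q.max(0),rect(q))
w=R&(Z>.004)&(Z<.012);print("foot",w.sum(),rect(P[w]),np.percentile(P[w],[1,99],axis=0))
o=vision.cut_out("wrist","lifter")
if o:
    q=P[o[0]["region"]];q=q[~np.isnan(q[:,0])];print("lifter",o[0]["conf"],q.min(0),q.max(0))
E
python3 l.py w3.png
```

```text
time_s: 8.82
tcp_pos: [0.5032, 0.0736, 0.3632]
ee_rot: [[-0.442, -0.897, 0.002], [-0.897, 0.442, 0.001], [-0.002, -0.001, -1.0]]
wrist_force: [0.4, 0.1, 0.0]
gripper_width: 0.497
gripper_force: 0.0
time_s: 9.48
tcp_pos: [0.5041, -0.2446, 0.3931]
ee_rot: [[-0.443, -0.896, 0.003], [-0.896, 0.443, -0.001], [-0.0, -0.003, -1.0]]
wrist_force: [0.3, -0.6, 0.9]
gripper_width: 0.504
gripper_force: 0.0
time_s: 9.98
tcp_pos: [0.5054, -0.3009, 0.3923]
ee_rot: [[-0.006, -1.0, 0.001], [-1.0, 0.006, -0.0], [0.0, -0.001, -1.0]]
wrist_force: [0.2, -0.7, -0.3]
gripper_width: 0.498
gripper_force: 0.0
[ 0.5054 -0.3009  0.3923] [[-0.00582761375425998, -0.9999824138118008, 0.0011004476615375815], [-0.9999829953430166, 0.005827369125522762, -0.0002253749842783747], [0.00021895830606437344, -0.0011017423471608714, -0.9999993691103313]]
blue 1156 [ 0.5092 -0.2843  0.0582] [0.0076 0.8374 0.5465] min [ 0.4989 -0.3192  0.0227] max [ 0.5194 -0.2475  0.0817] (array([ 508.8, -283.4]), array([20.5, 71.6]), 0.87)
foot 4358 (array([ 508.9, -249.6]), array([192.4,  69.9]), 89.16) [[ 0.474  -0.3448  0.0057]
 [ 0.5433 -0.1585  0.0094]]
lifter 0.64 [ 0.4887 -0.3181  0.0069] [ 0.5319 -0.1783  0.0817]
```

View pics/w3.png

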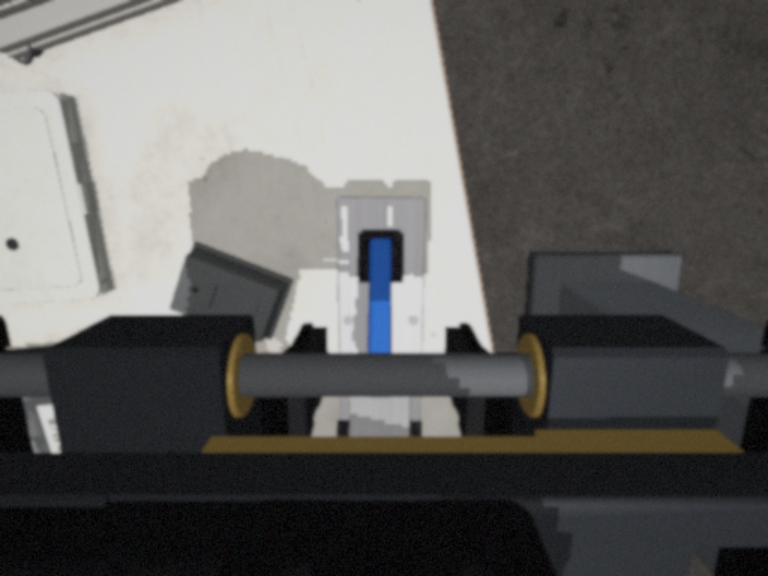

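```bash
python3 -m creep '[[0,66,-3.6,125,0,-30,0],[0,66,-3.6,125,0,-30,0],[0,66,-3.6,125,0,-30,0],[0,66,-3.6,125,0,-30,0],[0,66,-3.6,125,0,-30,0],[0,66,-3.6,125,0,-30,0]]'
python3 l.py w4.png
```

```text
time_s: 10.58
tcp_pos: [0.5091, -0.3679, 0.2658]
ee_rot: [[-0.006, -1.0, 0.001], [-0.867, 0.006, 0.499], [-0.499, 0.002, -0.867]]
wrist_force: [0.6, -0.2, 1.0]
gripper_width: 0.5
gripper_force: 0.0
[ 0.5091 -0.3679  0.2658] [[-0.005975867288900528, -0.9999818275112624, 0.0007960259927366876], [-0.8665312852077444, 0.005575667186941752, 0.4990916185347487], [-0.4990869871739396, 0.0022927238508214614, -0.8665488576248797]]
blue 3196 [ 0.5093 -0.2832  0.0591] [0.0132 0.8981 0.4397] min [ 0.4789 -0.319   0.0202] max [ 0.5366 -0.1799  0.123 ] (array([ 502.7, -249.7]), array([ 57.5, 139.4]), 6.84)
foot 11330 (array([ 509.3, -247.2]), array([198.9,  70.2]), 89.23) [[ 0.4744 -0.346   0.0055]
 [ 0.5434 -0.1563  0.0095]]
lifter 0.57 [ 0.4888 -0.3464  0.0202] [ 0.5322 -0.1617  0.1629]
```

View pics/w4.png

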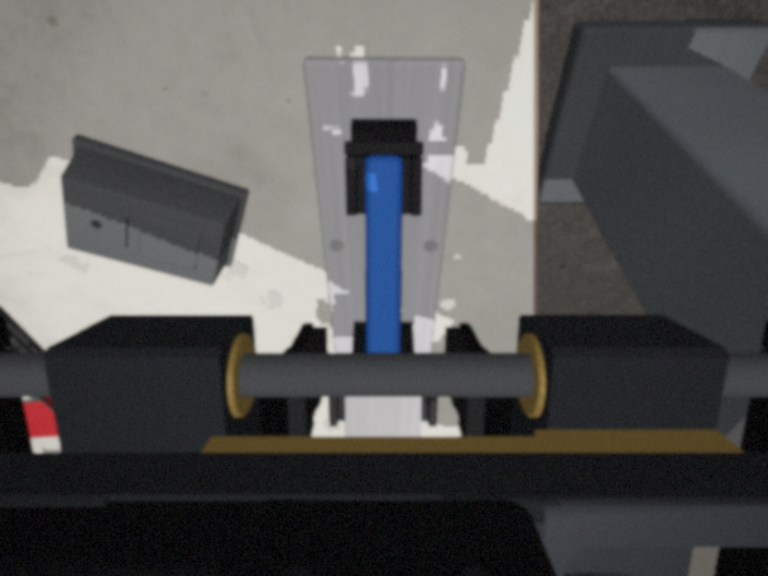

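Run:
```python
from h import *
z=np.load("wl.npz");P=z["P"];hsv=cv2.cvtColor(z["im"],cv2.COLOR_RGB2HSV).astype(int)
H,S=hsv[...,0],hsv[...,1];X,Y,Z=P[...,0],P[...,1],P[...,2]
b=(X>.49)&(X<.53)&(Y>-.36)&(Y<-.24)&(H>98)&(H<125)&(S>150)&(Z>.015)&(Z<.1)
q=P[b]-[.5093,-.2472,.065]
xl=q[:,1]*.866+q[:,2]*.5; zl=-q[:,1]*.5+q[:,2]*.866
t=zl>5
print(b.sum(),np.percentile(xl[t],[0.5,2,50,98])*1000,np.percentile(zl,[2,25,50,75,98])*1000,np.percentile(q[:,0],[2,50,98])*1000)
for a in np.arange(-.07,0,.01):
    k=(xl>a)&(xl<a+.01)
    if k.sum()>5: print(round(a,2),k.sum(),np.median(zl[k])*1000,np.median(q[k,0])*1000)
```

```text
Traceback (most recent call last):
IndexError: index -1 is out of bounds for axis 0 with size 0
```

```bash
cat > d.py <<'E'
from h import *
np.set_printoptions(precision=2,suppress=True)
z=np.load("wl.npz");P=z["P"];hsv=cv2.cvtColor(z["im"],cv2.COLOR_RGB2HSV).astype(int)
H,S=hsv[...,0],hsv[...,1];X,Y,Z=P[...,0],P[...,1],P[...,2]
b=(X>.49)&(X<.53)&(Y>-.36)&(Y<-.2)&(H>98)&(H<125)&(S>150)&(Z>.015)&(Z<.12)
q=1000*(P[b]-[.5093,-.2472,.065])
xl=q[:,1]*.866+q[:,2]*.5; zl=-q[:,1]*.5+q[:,2]*.866
t=zl>5
print(b.sum(),np.percentile(xl[t],[0.5,2,50,98]),np.percentile(q[:,0],[2,50,98]))
for a in range(-80,0,10):
    k=(xl>a)&(xl<a+10)
    if k.sum()>5: print(a,k.sum(),np.median(zl[k]),np.median(q[k,0]))
E
python3 d.py
```

```text
3000 [-75.81 -74.3  -36.04   9.69] [-7.74 -0.11  7.26]
-80 243 13.46538239522657 -0.22913760077070133
-70 413 13.877457948033765 -0.20523011456996532
-60 395 13.981180022617261 -0.08598296179362919
-50 337 14.051146367910043 -0.5916284807139238
-40 327 14.031982372645665 0.08751445684895831
-30 307 14.081093958567806 0.198642672396665
-20 303 14.074225204362719 0.281912433935938
-10 304 14.068576781395755 0.37537101650980675
```

```bash
python3 -m creep '[[0,5.4,0,35,0,0,0],[0,5.4,0,55,0,0,0],[0,5.4,0,65,0,0,0],[0,5.4,0,65,0,0,0],[0,5.4,0,65,0,0,0]]'
python3 -m creep '[[-1,0,0,0,0,0,0],[-1,0,0,0,0,0,0],[-1,0,0,0,0,0,0],[-1,0,0,0,0,0,0],[-1,0,0,0,0,0,0],[-1,0,0,0,0,0,0],[-1,0,0,0,0,0,0]]'
python3 -c "
from station import r
s=r.sense();print(s['tcp_pos'],s['ee_rot'].tolist(),s['wrist_force'],s['joints'])"
```

```text
time_s: 11.1
tcp_pos: [0.51, -0.3384, 0.2098]
ee_rot: [[0.001, -1.0, 0.002], [-0.867, 0.0, 0.498], [-0.498, -0.002, -0.867]]
wrist_force: [-0.6, 0.5, 0.5]
gripper_width: 0.496
gripper_force: 0.0
time_s: 11.68
tcp_pos: [0.5093, -0.3393, 0.2081]
ee_rot: [[-0.002, -1.0, 0.002], [-0.866, 0.003, 0.5], [-0.5, -0.001, -0.866]]
wrist_force: [-0.7, -0.7, 2.5]
gripper_width: 0.177
gripper_force: 30.0
[ 0.50927342 -0.33929233  0.20809904] [[-0.0023646118706909594, -0.9999952354274717, 0.001984372207174092], [-0.8662552405069474, 0.0030397492847641944, 0.499592452123265], [-0.49959610377278957, -0.0005376305807825866, -0.8662583009982686]] [-0.71354767 -0.68684758  2.50495091] [-25.73236173  35.74721771   0.9110106  -28.40124662 -71.44183335
  38.66942734]
```

```bash
cat > plan.py <<'E'
from h import *
import sys
from scipy.spatial.transform import Rotation as Ro
O=np.array([577.2,193.7,0]);A=np.radians(75.9);bx=np.array([np.cos(A),np.sin(A),0]);by=np.array([-np.sin(A),np.cos(A),0]);ez=np.array([0,0,1.])
TIP=np.array([-93.4,0,201.1])
def target(x,y,z,phi,dx=0):
    p=np.radians(phi);lx=np.cos(p)*bx+np.sin(p)*ez;lz=-np.sin(p)*bx+np.cos(p)*ez
    R=np.stack([-lx,by,-lz],1); return O+x*bx+y*by+z*ez-R@TIP,R
def now(): s=r.sense();return s["tcp_pos"]*1000,np.array(s["ee_rot"])
def rel(T,t0,R0):
    t,R=T;return np.r_[R0.T@(t-t0),Ro.from_matrix(R0.T@R).as_rotvec(degrees=True)].round(1)
if __name__=="__main__":
    t0,R0=now();tip=t0+R0@TIP-O
    print("tip board",(tip@np.c_[bx,by,ez]).round(1),"phi",np.degrees(np.arcsin(-R0[2,0])).round(1),"F",r.sense()["wrist_force"].round(1),"w",round(r.sense()["gripper_width"],3))
    for a in sys.argv[1:]: print(a,rel(target(*map(float,a.split(","))),t0,R0).tolist())
E
python3 -m creep '[[-1,-15,0,-26,0,0,0],[-1,-35,0,-60.6,0,0,0],[-1,-50,0,-86.6,0,0,0],[-1,-50,0,-86.6,0,0,0],[-1,-50,0,-86.6,0,0,0]]'
python3 plan.py -- -125,1,90,0 2>&1 || python3 - <<'E'
E
sed -i 's/sys.argv\[1:\]/[a for a in sys.argv[1:] if a!="--"]/' plan.py; python3 plan.py -- -125,1,90,0
```

```text
time_s: 12.1
tcp_pos: [0.5094, -0.3391, 0.31]
ee_rot: [[-0.001, -1.0, 0.005], [-0.867, 0.003, 0.498], [-0.498, -0.004, -0.867]]
wrist_force: [0.5, 0.2, -1.4]
gripper_width: 0.179
gripper_force: 30.0
tip board [-357.3  -21.   182.1] phi 29.9 F [ 0.5  0.2 -1.4] w 0.179
Traceback (most recent call last):
  File "plan.py", line 15, in <module>
    for a in sys.argv[1:]: print(a,rel(target(*map(float,a.split(","))),t0,R0).tolist())
                                       ~~~~~~^^^^^^^^^^^^^^^^^^^^^^^^^^
ValueError: could not convert string to float: '--'
tip board [-357.3  -21.   182.1] phi 29.9 F [ 0.5  0.2 -1.4] w 0.179
-125,1,90,0 [-269.2, -12.6, 176.4, 3.4, 29.8, 13.7]
```

```bash
python3 -m creep '[[-1,-269,-12.6,176,3.4,29.8,13.7],[-1,-269,-12.6,176,3.4,29.8,13.7],[-1,-269,-12.6,176,3.4,29.8,13.7],[-1,-269,-12.6,176,3.4,29.8,13.7],[-1,-269,-12.6,176,3.4,29.8,13.7],[-1,-269,-12.6,176,3.4,29.8,13.7],[-1,-269,-12.6,176,3.4,29.8,13.7],[-1,-269,-12.6,176,3.4,29.8,13.7]]'
python3 -m creep '[[-1,0,0,0,0,0,0],[-1,0,0,0,0,0,0]]' >/dev/null
python3 plan.py -- -85,1,45,0
python3 - <<'E'
from h import *
for c in ["side","scene"]:
    im,d,P,E,f,m=cam(c); np.savez("L"+c+".npz",im=im,P=P)
    crop=im[130:290,150:350] if c=="side" else im[100:300,150:400]
    save("L"+c+".png",crop,3)
E
```

```text
time_s: 12.77
tcp_pos: [0.5213, -0.0202, 0.2881]
ee_rot: [[-0.244, -0.97, -0.009], [-0.97, 0.244, 0.001], [0.001, 0.008, -1.0]]
wrist_force: [0.9, -0.8, -1.4]
gripper_width: 0.183
gripper_force: 30.0
tip board [-127.4    3.4   87.2] phi -0.1 F [ 0.  -0.3 -0.7] w 0.181
-85,1,45,0 [-42.3, -0.9, 42.2, 0.5, -0.1, 0.2]
```

View pics/Lscene.png

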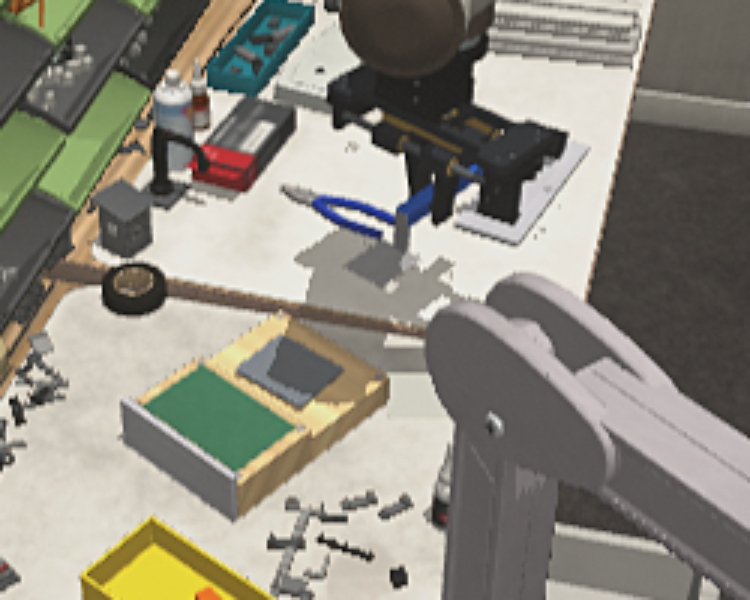

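```bash
cat > e.py <<'E'
from plan import *
np.set_printoptions(precision=1,suppress=True)
for c in ["scene","side"]:
    P=np.load("L"+c+".npz")["P"]*1000-O; L=np.stack([P@bx,P@by,P@ez],-1)
    m=(L[...,0]>-185)&(L[...,0]<-105)&(abs(L[...,1])<45)&(L[...,2]>78)&(L[...,2]<97)
    q=L[m]; print(c,len(q))
    if len(q)>5: print(q.min(0),q.max(0),np.median(q,0),np.polyfit(q[:,0],q[:,2],1), np.percentile(q,[3,97],axis=0))
E
python3 e.py
```

```text
scene 222
[-184.7  -20.2   87.5] [-129.2   26.4   97. ] [-157.3    4.    91.9] [ 0.  91.9] [[-182.5  -16.7   88.5]
 [-131.9   24.    95.2]]
side 47
[-184.8  -17.7   84.5] [-129.7    7.9   93.4] [-156.9   -8.8   88.7] [-0.  86.3] [[-183.6  -17.5   84.7]
 [-131.4    3.5   92.2]]
```

```bash
python3 -m creep '[[-1,-20,-0.9,20,0.5,0,0.2],[-1,-42.3,-0.9,42.2,0.5,0,0.2],[-1,-42.3,-0.9,42.2,0.5,0,0.2],[-1,-42.3,-0.9,49,0.5,0,0.2],[-1,-42.3,-0.9,53,0.5,0,0.2],[-1,-42.3,-0.9,53,0.5,0,0.2],[-1,-42.3,-0.9,53,0.5,0,0.2]]'
python3 -m creep '[[-1,0,0,1,0,0,0],[-1,0,0,1,0,0,0]]'
python3 -m creep '[[-1,0,0,1,0,0,0],[-1,0,0,1,0,0,0]]'
python3 plan.py
```

```text
time_s: 13.62
tcp_pos: [0.5335, 0.0177, 0.2373]
ee_rot: [[-0.249, -0.968, 0.004], [-0.969, 0.249, -0.001], [-0.0, -0.004, -1.0]]
wrist_force: [-0.3, 0.1, -1.3]
gripper_width: 0.178
gripper_force: 30.0
time_s: 13.78
tcp_pos: [0.5336, 0.0183, 0.2366]
ee_rot: [[-0.248, -0.969, 0.005], [-0.969, 0.248, -0.0], [-0.001, -0.005, -1.0]]
wrist_force: [0.3, 0.5, -1.4]
gripper_width: 0.178
gripper_force: 30.0
time_s: 13.95
tcp_pos: [0.5335, 0.0186, 0.2353]
ee_rot: [[-0.248, -0.969, 0.005], [-0.969, 0.248, -0.001], [-0.001, -0.005, -1.0]]
wrist_force: [0.4, -0.4, -0.1]
gripper_width: 0.18
gripper_force: 30.0
tip board [-86.9  -1.6  34.2] phi 0.0 F [ 0.4 -0.4 -0.1] w 0.18
```

```bash
for i in 1; do python3 -m creep '[[-1,0,1,1.5,0,0,0],[-1,0,2,1.5,0,0,0],[-1,0,2,1.5,0,0,0]]'; python3 plan.py; python3 -m creep '[[-1,0,0,1,0,0,0],[-1,0,0,1,0,0,0],[-1,0,0,1,0,0,0]]' >/dev/null;  python3 plan.py; python3 -m creep '[[-1,0,0,1,0,0,0],[-1,0,0,1,0,0,0],[-1,0,0,1,0,0,0]]' >/dev/null;  python3 plan.py; done
```

```text
time_s: 14.2
tcp_pos: [0.5314, 0.0193, 0.2335]
ee_rot: [[-0.247, -0.969, 0.004], [-0.969, 0.247, -0.001], [-0.0, -0.004, -1.0]]
wrist_force: [0.1, 0.2, -1.0]
gripper_width: 0.179
gripper_force: 30.0
tip board [-86.9   0.9  32.4] phi 0.0 F [ 0.1  0.2 -1. ] w 0.179
tip board [-86.8   0.5  31.4] phi 0.0 F [-0.2  0.5 -2. ] w 0.184
tip board [-86.9   0.5  30.4] phi 0.0 F [ 0.4 -0.5 -1.1] w 0.185
```

```bash
python3 -m creep '[[-1,-6,0,0,0,0,0],[-1,-11,0,0,0,0,0],[-1,-16,0,0,0,0,0],[-1,-20,0,0,0,0,0],[-1,-24,0,0,0,0,0],[-1,-28,0,0,0,0,0],[-1,-30,0,0,0,0,0],[-1,-30,0,0,0,0,0]]'
python3 plan.py
cat > p.py <<'E'
from plan import *
from b2 import rect
np.set_printoptions(precision=1,suppress=True)
def panel(c):
    im,d,P,E,f,m=cam(c); P=P*1000-O; L=np.stack([P@bx,P@by,P@ez],-1)
    o=vision.cut_out(c,"panel")
    if o:
        q=L[o[0]["region"]]; q=q[~np.isnan(q[:,0])]; q=q[(q[:,2]>25)&(q[:,2]<120)&(abs(q[:,1])<80)]
        print(c,round(o[0]["conf"],2),len(q),"rect",rect(q/1000),"med",np.median(q,0),"p3/97",np.percentile(q,[3,97],axis=0).tolist())
    return im
if __name__=="__main__":
    for c in sys.argv[1].split(","):
        im=panel(c)
        if len(sys.argv)>2: save(sys.argv[2]+c+".png",im)
E
python3 p.py scene,side,wrist I
```

```text
time_s: 15.37
tcp_pos: [0.5392, 0.0488, 0.2316]
ee_rot: [[-0.247, -0.969, 0.004], [-0.969, 0.247, -0.001], [-0.0, -0.004, -1.0]]
wrist_force: [-0.2, -1.2, -1.4]
gripper_width: 0.182
gripper_force: 30.0
tip board [-56.3   0.3  30.5] phi 0.0 F [-0.2 -1.2 -1.4] w 0.182
scene 0.69 489 rect (array([-43.1,   0.1]), array([74.7, 72.9]), 88.92) med [-38.    2.8  39.9] p3/97 [[-67.81179677147281, -33.59580822055297, 34.609566579781884], [-8.909211800000524, 34.60559616243684, 42.983403366639436]]
side 0.62 299 rect (array([-52.1,  -3.7]), array([271.8, 136.4]), 3.13) med [-59.2 -39.7  29.4] p3/97 [[-105.78414878331033, -65.50610264633782, 25.717466428386004], [71.07745291775376, 59.48388977680419, 41.61912308230049]]
```

View pics/Iscene.png

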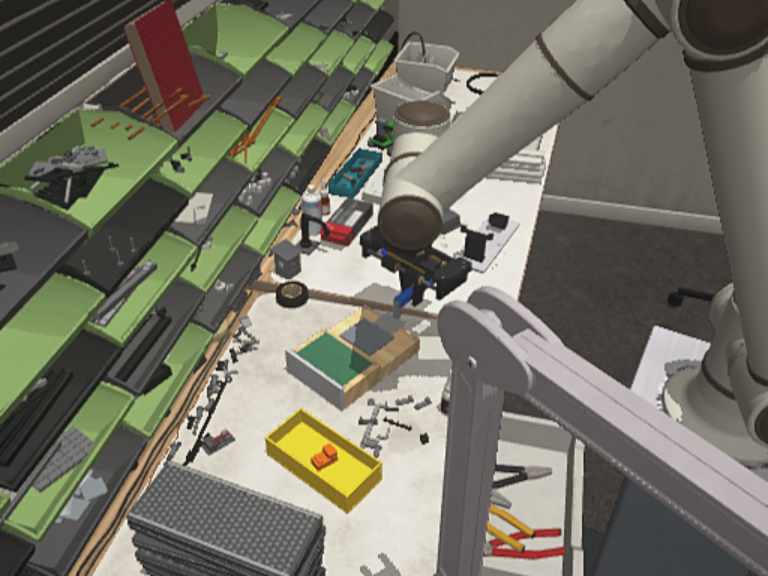

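```bash
python3 -m creep '[[-1,-2,0,0,0,0,0],[-1,-4,0,0,0,0,0],[-1,-5,0,0,0,0,0],[-1,-5,0,0,0,0,0],[-1,-5,0,0,0,0,0]]'
python3 plan.py;  python3 -m creep '[[-1,-1,0,0,0,0,0],[-1,-1,0,0,0,0,0],[-1,-1,0,0,0,0,0]]' >/dev/null;  python3 plan.py; python3 p.py scene
```

```text
time_s: 16.08
tcp_pos: [0.5403, 0.0532, 0.2316]
ee_rot: [[-0.247, -0.969, 0.004], [-0.969, 0.247, -0.001], [-0.0, -0.004, -1.0]]
wrist_force: [0.2, 0.2, -0.1]
gripper_width: 0.181
gripper_force: 30.0
tip board [-51.7   0.3  30.5] phi 0.0 F [ 0.2  0.2 -0.1] w 0.181
tip board [-50.8   0.3  30.5] phi 0.0 F [-0.1 -0.8 -0.4] w 0.18
scene 0.74 453 rect (array([-32.9,  -0.6]), array([60.7, 73.5]), 0.14) med [-31.9   0.4  40.2] p3/97 [[-60.06196142368307, -34.24588234900891, 37.138821282833305], [-4.838299356466512, 33.93040925740311, 42.97269924191607]]
```

```bash
cat > path.py <<'E'
from plan import *
def tipfor(th,phi,s):
    a=np.radians(th);p=np.radians(phi)
    W=lambda s,h:np.array([-s*np.cos(a)+h*np.sin(a), s*np.sin(a)+h*np.cos(a)])
    V=np.array([W(*k) for k in [(0,0),(0,4),(60,0),(60,4),(9,-5),(51,-5)]])
    off=np.array([-V[:,0].max(),30-V[:,1].min()])
    c=W(s,0)+off; lz=np.array([-np.sin(p),np.cos(p)])
    return (c if th+phi>90 else c-2*lz), V[4]+off
def phi(th): return min(25,.75*th)
def s(th): return 52.5 if th<55 else 52.5+4*(th-55)/35
def seq(start,ths):
    t0,R0=target(*start)
    for th in ths:
        c,_=tipfor(th,phi(th),s(th)); print(th,c.round(1),"heel",round(c[1]-53*np.sin(np.radians(phi(th))),1),rel(target(c[0],start[1],c[1],phi(th)),t0,R0).tolist())
def st(th): c,_=tipfor(th,phi(th),s(th)); return (c[0],.3,c[1],phi(th))
if __name__=="__main__":
    print(tipfor(0,0,52.5)); seq((-50.8,.3,30.5,0),[0,4,8,12,16,20,25,30])
    seq(st(30),[34,38,42,46,50,54,57,60]); seq(st(60),[64,68,72,76,80,84,87,90])
E
python3 path.py
```

```text
(array([-52.5,  33. ]), array([-9., 30.]))
0 [-52.5  33. ] heel 33.0 [1.7, 0.0, -2.5, 0.0, 0.0, 0.0]
4 [-52.5  36. ] heel 33.3 [12.1, -0.0, -0.4, 0.0, -3.0, -0.0]
8 [-52.3  39. ] heel 33.5 [22.0, 0.0, 2.3, 0.0, -6.0, 0.0]
12 [-51.9  42. ] heel 33.7 [31.4, 0.0, 5.6, -0.0, -9.0, 0.0]
16 [-51.2  44.8] heel 33.8 [40.1, -0.0, 9.5, 0.0, -12.0, -0.0]
20 [-50.2  47.6] heel 33.9 [48.3, 0.0, 13.9, 0.0, -15.0, -0.0]
25 [-48.6  51. ] heel 34.0 [57.5, 0.0, 20.2, -0.0, -18.8, -0.0]
30 [-46.7  54.4] heel 34.1 [65.7, -0.0, 27.1, -0.0, -22.5, -0.0]
34 [-44.9  57.5] heel 35.1 [5.8, 0.0, 2.0, 0.0, -2.5, -0.0]
38 [-43.   60.5] heel 38.1 [2.9, -0.0, 0.0, 0.0, -2.5, -0.0]
42 [-40.8  63.3] heel 40.9 [-0.1, -0.0, -1.7, 0.0, -2.5, -0.0]
46 [-38.5  66. ] heel 43.6 [-3.3, 0.0, -3.3, 0.0, -2.5, -0.0]
50 [-36.   68.4] heel 46.0 [-6.6, 0.0, -4.6, 0.0, -2.5, -0.0]
54 [-33.2  70.7] heel 48.3 [-10.0, 0.0, -5.6, 0.0, -2.5, -0.0]
57 [-31.2  72.4] heel 50.0 [-12.5, -0.0, -6.4, 0.0, -2.5, -0.0]
60 [-29.2  74.1] heel 51.7 [-15.1, -0.0, -7.3, 0.0, -2.5, -0.0]
64 [-26.2  76.3] heel 53.9 [-3.6, 0.0, -0.7, 0.0, 0.0, 0.0]
68 [-23.9  80.1] heel 57.7 [-7.2, -0.0, -3.1, 0.0, 0.0, 0.0]
72 [-20.6  81.8] heel 59.4 [-11.0, -0.0, -3.3, 0.0, 0.0, 0.0]
76 [-17.2  83.3] heel 60.9 [-14.7, 0.0, -3.2, 0.0, 0.0, 0.0]
80 [-13.6  84.5] heel 62.1 [-18.5, 0.0, -2.8, 0.0, 0.0, 0.0]
84 [-9.8 85.5] heel 63.1 [-22.3, 0.0, -2.1, 0.0, 0.0, 0.0]
87 [-6.9 86.1] heel 63.7 [-25.2, -0.0, -1.4, 0.0, 0.0, 0.0]
90 [-4.  86.5] heel 64.1 [-28.0, 0.0, -0.6, 0.0, 0.0, 0.0]
```

```bash
python3 -m creep '[[-1,1.7,0,-2.5,0,0,0],[-1,12.1,0,-0.4,0,-3,0],[-1,22,0,2.3,0,-6,0],[-1,31.4,0,5.6,0,-9,0],[-1,40.1,0,9.5,0,-12,0],[-1,48.3,0,13.9,0,-15,0],[-1,57.5,0,20.2,0,-18.8,0],[-1,65.7,0,27.1,0,-22.5,0]]'
python3 -m creep '[[-1,0,0,0,0,0,0],[-1,0,0,0,0,0,0]]' >/dev/null
python3 plan.py; python3 p.py scene,side J
```

```text
time_s: 17.1
tcp_pos: [0.5244, -0.0097, 0.2047]
ee_rot: [[-0.225, -0.969, 0.1], [-0.894, 0.247, 0.373], [-0.386, -0.006, -0.922]]
wrist_force: [-0.3, -0.1, -1.0]
gripper_width: 0.18
gripper_force: 30.0
tip board [-47.8  -0.3  54.2] phi 22.4 F [-0.2 -0.9 -1.5] w 0.181
scene 0.86 564 rect (array([-46.6, -13.4]), array([85.6, 96.3]), 3.15) med [-30.5  -0.9  49.5] p3/97 [[-57.57369429075684, -36.98025065111337, 35.11167251816754], [-7.556767632330964, 33.0947382579452, 63.16725239256839]]
```

Run:
```python
import cv2
a=cv2.imread("pics/Jscene.png")[270:430,260:460];b=cv2.imread("pics/Jside.png")[220:380,300:500]
cv2.imwrite("pics/J.png",cv2.hconcat([cv2.resize(a,None,fx=2,fy=2),cv2.resize(b,None,fx=2,fy=2)]))
```

```text
(no output)
```

View pics/J.png

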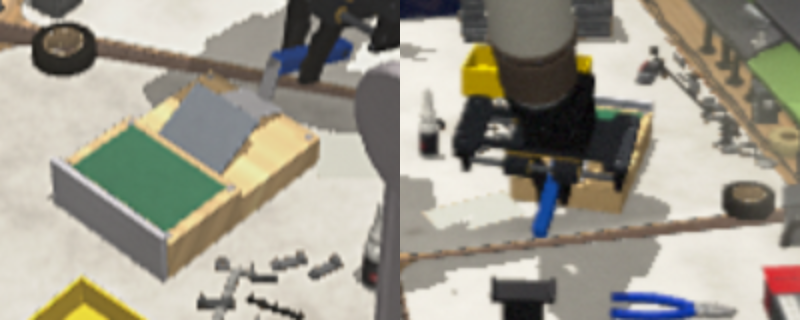

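```bash
python3 -m creep '[[-1,5.8,0,2,0,-2.5,0],[-1,2.9,0,0,0,-2.5,0],[-1,-0.1,0,-1.7,0,-2.5,0],[-1,-3.3,0,-3.3,0,-2.5,0],[-1,-6.6,0,-4.6,0,-2.5,0],[-1,-10,0,-5.6,0,-2.5,0],[-1,-12.5,0,-6.4,0,-2.5,0],[-1,-15.1,0,-7.3,0,-2.5,0]]'
python3 -m creep '[[-1,0,0,0,0,0,0],[-1,0,0,0,0,0,0]]' >/dev/null
python3 plan.py; python3 p.py scene J2
```

```text
time_s: 18.13
tcp_pos: [0.5272, 0.0018, 0.2173]
ee_rot: [[-0.222, -0.969, 0.108], [-0.879, 0.247, 0.409], [-0.423, -0.004, -0.906]]
wrist_force: [0.5, 0.2, -0.7]
gripper_width: 0.18
gripper_force: 30.0
tip board [-29.    0.5  74.4] phi 25.0 F [-0.3  0.  -0.9] w 0.181
scene 0.88 534 rect (array([-33.4, -15.6]), array([111.1,  63.1]), 71.89) med [-19.8  -0.2  61.4] p3/97 [[-33.67580212081469, -35.32139294269818, 37.73496299864615], [-6.442479493075361, 34.26619422918867, 83.69272648167569]]
```

```bash
python3 -m creep '[[-1,-3.6,0,-0.7,0,0,0],[-1,-7.2,0,-3.1,0,0,0],[-1,-11,0,-3.3,0,0,0],[-1,-14.7,0,-3.2,0,0,0],[-1,-18.5,0,-2.8,0,0,0],[-1,-22.3,0,-2.1,0,0,0],[-1,-25.2,0,-1.4,0,0,0],[-1,-28,0,-0.6,0,0,0]]'
python3 -m creep '[[-1,0,0,0,0,0,0]]' >/dev/null
python3 plan.py; python3 p.py scene
python3 -m creep '[[-1,-4,0,1.9,0,0,0],[-1,-8,0,3.7,0,0,0],[-1,-12,0,5.6,0,0,0],[-1,-16,0,7.5,0,0,0],[-1,-20,0,9.3,0,0,0],[-1,-24,0,11.2,0,0,0],[-1,-27,0,12.7,0,0,0],[-1,-27,0,12.7,0,0,0]]' > /dev/null
python3 plan.py; python3 p.py scene J3
```

```text
time_s: 19.07
tcp_pos: [0.5334, 0.0261, 0.2294]
ee_rot: [[-0.222, -0.969, 0.108], [-0.878, 0.247, 0.409], [-0.423, -0.004, -0.906]]
wrist_force: [0.3, -0.7, -0.5]
gripper_width: 0.178
gripper_force: 30.0
tip board [-3.4  0.5 86.7] phi 25.0 F [ 0.1 -0.7 -0.8] w 0.179
scene 0.31 348 rect (array([-84.9, -22.1]), array([159.5,  81.7]), 5.86) med [-59.5   5.5  82.5] p3/97 [[-158.5807119747815, -19.262802390193023, 55.47584114814371], [-10.81857683024801, 20.287900010053654, 104.61094351549303]]
tip board [26.6  0.4 86.5] phi 25.0 F [-0.1 -0.8 -1.6] w 0.184
scene 0.8 478 rect (array([ 9.1, -1.9]), array([62.9, 76.7]), 2.42) med [14.   6.2 47.3] p3/97 [[-18.456497429397203, -33.54726151599911, 41.84953109026154], [37.64587300755045, 33.980521040995626, 52.30834724187634]]
```

```bash
python3 -m creep '[[-1,-13,0,-27,0,0,0],[-1,-25,0,-54,0,0,0],[-1,11,0,-71,0,0,0],[-1,47,0,-88,0,0,0],[-1,83,0,-105,0,0,0],[-1,83,0,-105,0,0,0]]'
cat > f.py <<'E'
from p import *
for c in ["scene","wrist","side"]:
    im,d,P,E,f,m=cam(c); P=P*1000-O; L=np.stack([P@bx,P@by,P@ez],-1); save("K"+c+".png",im)
    o=vision.cut_out(c,"panel")
    if o and o[0]["conf"]>.4:
        q=L[o[0]["region"]]; q=q[~np.isnan(q[:,0])&(q[:,2]>38)&(q[:,2]<58)&(abs(q[:,1])<50)&(q[:,0]>-50)]
        print(c,o[0]["conf"],len(q),rect(q/1000),np.percentile(q,[2,98],axis=0).tolist())
        t=q[(abs(q[:,0]-np.median(q[:,0]))<18)&(abs(q[:,1]-np.median(q[:,1]))<22)]
        k=np.linalg.lstsq(np.c_[t[:,:2]-t[:,:2].mean(0),np.ones(len(t))],t[:,2],rcond=None)[0];print("slope deg",np.degrees(np.arctan(k[:2])),"z",k[2])
E
python3 f.py; python3 plan.py
```

```text
time_s: 20.52
tcp_pos: [0.5092, -0.0663, 0.2896]
ee_rot: [[-0.227, -0.968, 0.11], [-0.878, 0.253, 0.406], [-0.421, -0.004, -0.907]]
wrist_force: [0.2, 0.2, -1.3]
gripper_width: 0.179
gripper_force: 30.0
scene 0.8 532 (array([ 8.4, -1.9]), array([79.1, 62.4]), 89.32) [[-20.6872445882177, -35.508262109747236, 40.6000161128627], [38.32204216431062, 35.15621270527511, 52.68328918663256]]
slope deg [-3.1 -0.3] z 48.644428699535375
tip board [-93.6   0.9 146.6] phi 25.0 F [ 0.  -1.  -0.8] w 0.179Traceback (most recent call last):
  File "f.py", line 7, in <module>
    print(c,o[0]["conf"],len(q),rect(q/1000),np.percentile(q,[2,98],axis=0).tolist())
                                             ~~~~~~~~~~~~~^^^^^^^^^^^^^^^^^
    return _quantile_unchecked(
        a, q, axis, out, overwrite_input, method, keepdims, weights)
    return _ureduce(a,
                    func=_quantile_ureduce_func,
    ...<5 lines>...
                    overwrite_input=overwrite_input,
                    method=method)
    r = func(a, **kwargs)
    result = _quantile(arr,
                       quantiles=q,
    ...<2 lines>...
                       out=out,
                       weights=wgt)
    slices_having_nans = np.isnan(arr[-1, ...])
                                  ~~~^^^^^^^^^
IndexError: index -1 is out of bounds for axis 0 with size 0
```

```bash
cat > ret.py <<'E'
from plan import *
Rg=np.array([[-0.00236,-0.99999,0.00198],[-0.86626,0.00304,0.49959],[-0.4996,-0.00054,-0.86626]])
t0,R0=now()
print(t0.round(1),"F",r.sense()["wrist_force"].round(1))
for h in map(float,sys.argv[1:]): print(h,rel((np.array([509.3,-339.2,208.1+h]),Rg),t0,R0).tolist())
E
python3 ret.py 100
```

```text
[510.9 -61.2 289.3] F [ 0.  -1.  -0.8]
100.0 [236.6, -67.4, -130.9, -6.7, -4.9, -12.5]
```

```bash
python3 -m creep '[[-1,237,-67.4,-131,-6.7,-4.9,-12.5],[-1,237,-67.4,-131,-6.7,-4.9,-12.5],[-1,237,-67.4,-131,-6.7,-4.9,-12.5],[-1,237,-67.4,-131,-6.7,-4.9,-12.5],[-1,237,-67.4,-131,-6.7,-4.9,-12.5],[-1,237,-67.4,-131,-6.7,-4.9,-12.5],[-1,237,-67.4,-131,-6.7,-4.9,-12.5],[-1,237,-67.4,-131,-6.7,-4.9,-12.5]]'
python3 -m creep '[[-1,0,0,0,0,0,0],[-1,0,0,0,0,0,0],[-1,0,0,0,0,0,0]]' >/dev/null
python3 ret.py 100 50 20 2 0; sed -i 's/\["scene","wrist","side"\]/["side","scene"]/' f.py; python3 f.py 2>&1 | tail -5
python3 -c "
import cv2
a=cv2.imread('pics/Kscene.png')[270:430,260:460];b=cv2.imread('pics/Kside.png')[220:380,300:500]
cv2.imwrite('pics/K.png',cv2.hconcat([cv2.resize(a,None,fx=2,fy=2),cv2.resize(b,None,fx=2,fy=2)]))"
```

```text
time_s: 21.38
tcp_pos: [0.5098, -0.3441, 0.3075]
ee_rot: [[-0.005, -1.0, 0.004], [-0.869, 0.006, 0.496], [-0.496, -0.001, -0.869]]
wrist_force: [0.3, 0.4, -1.1]
gripper_width: 0.187
gripper_force: 30.0
[ 509.8 -338.   307.9] F [ 0.5  0.2 -1. ]
100.0 [0.9, 0.5, -0.8, 0.1, -0.0, 0.1]
50.0 [25.9, 0.5, 42.6, 0.1, -0.0, 0.1]
20.0 [40.9, 0.5, 68.6, 0.1, -0.0, 0.1]
2.0 [49.9, 0.6, 84.2, 0.1, -0.0, 0.1]
0.0 [50.9, 0.6, 85.9, 0.1, -0.0, 0.1]
side 0.62 106 (array([  2.3, -17.5]), array([68.7, 43.5]), 13.12) [[-25.02837847591885, -36.581007389706414, 40.108798112890405], [32.92448063004966, 6.07839894781158, 50.172276073400134]]
slope deg [1.2 4.3] z 45.34663316324994
scene 0.58 508 (array([7.2, 0.6]), array([64.5, 74.9]), 1.04) [[-20.641683660184988, -33.70130192008827, 41.60600658858487], [38.05374593107277, 35.00576201860266, 52.47493764213066]]
slope deg [-1.7  0.6] z 48.79738019353699
```

View pics/K.png

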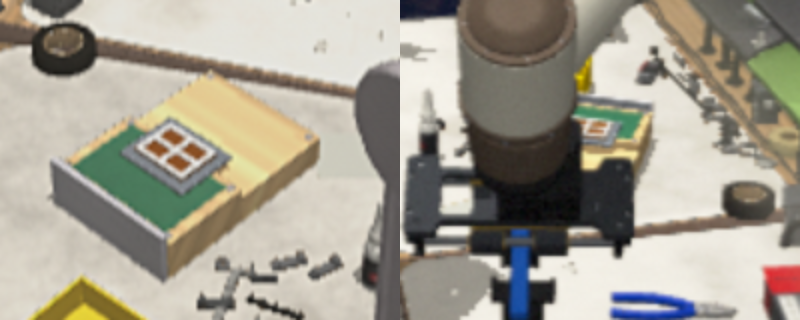

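```bash
python3 -m creep '[[-1,13,0.5,22,0,0,0],[-1,26,0.5,43,0,0,0],[-1,36,0.5,60,0,0,0],[-1,43,0.5,72,0,0,0],[-1,48,0.5,81,0,0,0],[-1,50.4,0.5,85,0,0,0],[-1,50.4,0.5,85,0,0,0],[-1,50.4,0.5,85,0,0,0]]'
python3 ret.py 0
```

```text
time_s: 22.5
tcp_pos: [0.5089, -0.3404, 0.2098]
ee_rot: [[-0.001, -1.0, 0.002], [-0.866, 0.002, 0.5], [-0.5, -0.001, -0.866]]
wrist_force: [-0.2, 4.1, -0.9]
gripper_width: 0.179
gripper_force: 30.0
[ 508.9 -340.4  209.8] F [-0.2  4.1 -0.9]
0.0 [-0.2, -0.4, 2.1, 0.0, 0.0, 0.1]
```

```bash
python3 -m creep '[[-1,-2,0,0,0,0,0],[-1,-2,0,0,0,0,0],[-1,-2,0,1.8,0,0,0],[-1,-2,0,1.8,0,0,0],[-1,-2,0,1.8,0,0,0]]'
python3 ret.py 0
```

```text
time_s: 22.92
tcp_pos: [0.5088, -0.3387, 0.2089]
ee_rot: [[-0.002, -1.0, 0.003], [-0.867, 0.003, 0.498], [-0.498, -0.001, -0.867]]
wrist_force: [-0.1, 0.2, -0.9]
gripper_width: 0.18
gripper_force: 30.0
[ 508.8 -338.7  208.9] F [-0.1  0.2 -0.9]
0.0 [0.9, -0.5, 0.4, -0.0, -0.1, 0.0]
```

```bash
python3 -m creep '[[-0.6,0,0,0,0,0,0],[-0.4,0,0,0,0,0,0],[0,0,0,0,0,0,0],[0,0,0,0,0,0,0],[0,0,0,0,0,0,0],[0,0,0,0,0,0,0]]'
python3 -m creep '[[0,0,0,-20,0,0,0],[0,0,0,-45,0,0,0],[0,-5.4,0,-65,0,0,0],[0,-5.4,0,-65,0,0,0],[0,-5.4,0,-65,0,0,0]]'
python3 l.py w5.png; python3 d.py; python3 f.py 2>&1 | tail -4
```

```text
time_s: 23.42
tcp_pos: [0.5088, -0.3384, 0.2087]
ee_rot: [[-0.002, -1.0, 0.002], [-0.867, 0.003, 0.499], [-0.499, -0.001, -0.867]]
wrist_force: [0.2, 0.3, 0.4]
gripper_width: 0.458
gripper_force: 0.0
time_s: 23.83
tcp_pos: [0.5088, -0.3665, 0.2691]
ee_rot: [[-0.001, -1.0, 0.005], [-0.867, 0.003, 0.497], [-0.497, -0.004, -0.867]]
wrist_force: [-0.6, -0.6, -0.3]
gripper_width: 0.502
gripper_force: 0.0
[ 0.5088 -0.3665  0.2691] [[-0.0008780121659325458, -0.9999878052230248, 0.004859886817058924], [-0.8674883841122124, 0.003179241600881632, 0.4974472794711276], [-0.49745666396684174, -0.0037791305986129274, -0.8674805966976435]]
blue 3231 [ 0.508  -0.2817  0.0597] [0.0028 0.9001 0.4356] min [ 0.4798 -0.3188  0.0201] max [ 0.5371 -0.18    0.1278] (array([ 502.2, -249.5]), array([ 56.7, 140. ]), 7.84)
foot 11324 (array([ 509.3, -246.5]), array([200.1,  70.3]), 89.22) [[ 0.4744 -0.3459  0.0055]
 [ 0.5433 -0.1562  0.0095]]
lifter 0.68 [ 0.4864 -0.3446 -0.0009] [ 0.5439 -0.0165  0.1733]
3045 [-75.41 -73.94 -33.99  12.93] [-8.77 -1.12  5.97]
-80 236 13.40115583244114 -1.773018435206386
-70 403 13.895274937595333 -1.138256962145645
-60 391 13.88412387566996 -1.1222279029038384
-50 321 14.043696195334677 -1.1061142868733498
-40 317 14.004547152810567 -1.0862651059450057
-30 310 14.147746223690206 -1.0742422850328892
-20 301 14.110602059924688 -1.0522039036464648
-10 295 14.05949130178045 -1.0426425573134557
side 0.42 80 (array([  8. , -17.1]), array([36.7, 64.3]), 89.87) [[-23.8297598998011, -35.343412535678034, 38.94567932195685], [30.81179298735912, -1.3739123875761654, 50.56126756274589]]
slope deg [3.  0.2] z 44.41645965567364
scene 0.9 496 (array([ 8.3, -0.3]), array([74.5, 62.1]), 89.38) [[-19.835444096549836, -34.23142327102399, 42.21327085761705], [37.382093683164825, 34.305043916512126, 52.04611900996304]]
slope deg [-1.3 -1. ] z 48.896443872797335
```

View pics/w5.png

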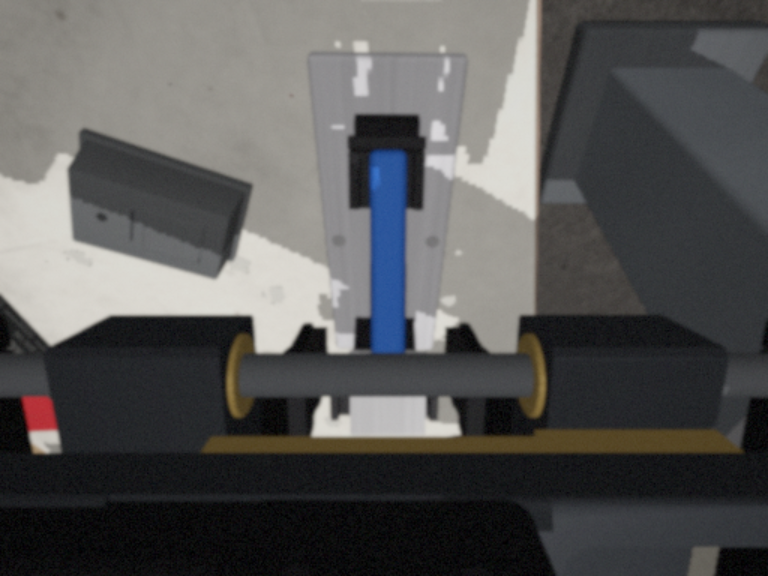

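```bash
python3 -m creep '[[0,0,0,-30,0,0,0],[0,0,0,-50,0,0,0],[0,0,0,-50,0,0,0],[0,0,0,-50,0,0,0]]' | head -2; python3 -c "
from station import r
print(r.finish_job())"
```

```text
time_s: 24.47
tcp_pos: [0.5086, -0.3913, 0.3115]
the job is handed in; nothing more can be done
None
```

The job is handed in after about 24.5 s, with no verdict returned: the offcut is in the yellow bin on the second grasp, the panel is face up and flat on the ledge about 10 mm beyond the step, and the lifter is back in its rest within about 1 mm of where it started.

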